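Clamp the matching template plate on the sowing bed with its cam lock

TASK

Of the two seed template plates, put the one whose two slots match the sowing bed's two dowel pins flat on the bed over the pins, with its headed stud dropped into the open cam lock. Then turn the cam's handle clockwise as far as it goes, so that its curved slot takes the stud and draws the plate tight against the stops, and let go. Leave the pots, garden tools, jar, tin and label tray on the bench where they are.

Things in the scene. Friction and masses are not known exactly. Their poses are not given: they have to be found in the camera images.
- bed: Grey metal sowing bed, fixed, 257 x 170 x 25 mm. Origin on the table under the place where the plate's centre ends when tight; x towards the cam, z up; bed top at z = 25 mm, bed from x = -95 to 162. Two dark stop blocks, 12 mm high, faces at x = 50, y = 14 to 62 mm either side: the plate's front edge meets them when tight, the stud's block goes between them.
- entry (a point): Point on the bed's top, 4 mm short of the tight place (bed x = -4, y = 0): lower the plate here, its centre over this point, its yaw as the bed's, its underside down to the bed's top. The slots let its centre lie between bed x = -7 and 0 mm; side clearance of the pins in the slots is 1.3 mm.
- pin1_base (a point): First dowel pin, at the level of the bed's top, bed x = -35, y = -45 mm, always there: steel, 10 mm across, straight for 7 mm, then tapering to 4 mm across at its tip, 13 mm above the bed.
- pin_base (a point): Second dowel pin, like the first, at the level of the bed's top. It stands in one of two places: bed x = -35 mm and either y = 50 or y = 20 mm.
- plug_top (a point): Flush black blanking disc, 10 mm across, that fills the other of those two places (no obstacle).
- cam (a joint): Cam angle: 0 open, growing clockwise seen from above to the end stop at 1.55 rad. Starts at 0 to 0.3, where the stud drops in freely from above. The slotted spiral wall takes the stud from about 0.5 and has it tight at about 1.25; beyond, it only holds. Stiff (0.06 N m), stays where left.
- cam_grip (a point): Middle of the cam's black bar handle, on the upright axis, bed x = 105, y = 0, 74.5 mm above the table. Bar 56 mm long (this point's y), 14 thick (its x), 27 high. Axes turn with the cam; at 0 they match the bed's. The steel spiral wall below reaches 40 mm from the axis and 27 mm above the bed. Pinch the bar and turn in place.
- plate_a_grip (a point): Aluminium template plate A, 100 x 130 x 6 mm, 0.3 kg, small seed holes, black bar handle on posts (12 mm thick in x, 70 long in y, 40 to 56 mm above the plate's underside). Point: middle of the bar, over the plate's centre, 48 mm above its underside; x to the stud, z up. Pinch across x. Two through slots 18 x 12.6 mm (x, y) at x = -31.7: y = -45 and y = +50 mm.
- plate_a_stud (a point): Centre of plate A's stud head, an 18 mm steel ball on an 8 mm neck that sticks out level in +x from a block (x = 30 to 62 mm, 24 mm wide, top 24 mm above the underside); 86 mm ahead of the plate's centre, 15 mm above its underside. The block's face is 24 mm behind it and 12 mm ahead of the plate's edge.
- plate_a_slot2 (a point): Middle of plate A's second slot, at the plate's upper face; this slot's side position is all that tells the plates apart. It fits when the second pin stands at bed y = 50 mm.
- plate_b_grip (a point): Aluminium template plate B, 100 x 130 x 6 mm, 0.3 kg, small seed holes, black bar handle on posts (12 mm thick in x, 70 long in y, 40 to 56 mm above the plate's underside). Point: middle of the bar, over the plate's centre, 48 mm above its underside; x to the stud, z up. Pinch across x. Two through slots 18 x 12.6 mm (x, y) at x = -31.7: y = -45 and y = +20 mm.
- plate_b_stud (a point): Centre of plate B's stud head, an 18 mm steel ball on an 8 mm neck that sticks out level in +x from a block (x = 30 to 62 mm, 24 mm wide, top 24 mm above the underside); 86 mm ahead of the plate's centre, 15 mm above its underside. The block's face is 24 mm behind it and 12 mm ahead of the plate's edge.
- plate_b_slot2 (a point): Middle of plate B's second slot, at the plate's upper face; this slot's side position is all that tells the plates apart. It fits when the second pin stands at bed y = 20 mm.
- pot_small: Bystander: terracotta pot, 70 mm across, 65 mm high, near the middle of the table; origin at the underside.
- pot_large: Bystander: terracotta pot, 100 mm across, 85 mm high; origin at the underside.
- rooting_jar: Bystander: small white plastic jar, 52 mm across, 70 mm high; origin at the underside.
- dibber: Bystander: wooden dibber lying flat, 190 mm long, 24 mm thick; origin at the underside.
- trowel: Bystander: hand trowel lying flat, 260 mm long; origin at the underside.
- label_tray: Bystander: black open tray, 90 x 140 x 30 mm; origin at the underside.
- seed_tin: Bystander: steel tin, 60 mm across, 60 mm high, close to the robot's base; origin at the underside.
Things that resemble listed ones, but are neither listed nor needed, are in the scene too. Leave any purple look-alike of the part that bears plate_b_grip alone.

How it is judged:
On the way:
1. a template plate lies flat on the bed over both pins, the cam still open (value of joint cam below 0.6 rad and ((z of plate_a_grip in the frame of bed between 0.0705 and 0.0755 m and angle between plate_a_grip's own z axis and vertical below 0.04 rad and y of plate_a_grip in the frame of bed between -0.004 and 0.004 m and x of plate_a_grip in the frame of bed between -0.011 and 0.003 m) or (z of plate_b_grip in the frame of bed between 0.0705 and 0.0755 m and angle between plate_b_grip's own z axis and vertical below 0.04 rad and y of plate_b_grip in the frame of bed between -0.004 and 0.004 m and x of plate_b_grip in the frame of bed between -0.011 and 0.003 m))), for 0.2 s.
At the end, for the whole second after the job is handed in: The matching plate lies flat on the bed (handle point 70.5 to 75.5 mm above the bed's origin, tilt under 0.04 rad, within 4 mm sideways), drawn within 2 mm of the stops, and the cam is turned past 1.2 rad (value of joint cam above 1.2 rad and ((z of plate_a_grip in the frame of bed between 0.0705 and 0.0755 m and angle between plate_a_grip's own z axis and vertical below 0.04 rad and y of plate_a_grip in the frame of bed between -0.004 and 0.004 m and x of plate_a_grip in the frame of bed between -0.002 and 0.002 m) or (z of plate_b_grip in the frame of bed between 0.0705 and 0.0755 m and angle between plate_b_grip's own z axis and vertical below 0.04 rad and y of plate_b_grip in the frame of bed between -0.004 and 0.004 m and x of plate_b_grip in the frame of bed between -0.002 and 0.002 m))); the robot touches nothing.
It fails at once if a bystander is moved by more than 30 mm (distance of any of pot_small, pot_large, rooting_jar, dibber, trowel, label_tray, seed_tin from where it was at the start of the episode above 0.03 m).
It also fails if it takes over 58 s, if anything falls off the work surface, if the arm or the gripper's body presses on something with over 40 N, if the wrist force passes 120 N, or if a joint passes its speed limit or range.

ROBOT

A 6-joint arm with a two-finger parallel gripper is mounted at the origin on the work surface. World frame = base frame: x ahead of the robot, y to its left, z up, the work surface at z = 0. Lengths are in m, angles in rad, forces in N, time in s.
With the tool pointing down it reaches from about 0.35 to 0.975 m from the base axis. Payload 7.1 kg.
Tool frame: the origin (TCP) lies midway between the tips of the shut fingers; the grasp point (between the pads) lies env.pinch_z behind it (env.pinch_z is the distance from the TCP to the grasp point, in m); z points along the fingers, y is the line along which they close (so a half turn about z gives the same grasp; the last joint's range is limited). The gripper opens to 88 mm and grips with 3 to 60 N. Pads are 20 mm wide; open, the fingers measure 115 mm over their backs; the gripper's body (75 mm by 178 mm) begins 61 mm behind the grasp point.
Start: joints at [1.199, 0.423, 1.63, -0, 1.089, -0.019], TCP at [0.216, 0.587, 0.223] pointing down, gripper open.
Joint ranges: [-3, 3], [-0.9, 2.11], [0.09, 2.58], [-1.31, 4.45], [0.11, 2.69], [-2.54, 2.54]. Speed limits (rad/s): [2.39, 2.39, 3.01, 3.14, 3.14, 3.14].

INTERFACE

Orientations are given as a rotation vector (axis times angle).
In Python, from plant import env gives the robot as it stands.
- The arm moves only by the shell command python3 -m crank 'ROWS' [OPENING]. ROWS is JSON, a list of rows, each an object of numbers: "x", "y", "z": the shift along the tool's x, y, z each as a share of 40 cm, from -1 to 1; "ax", "ay", "az": the turn, a rotation vector about the tool's x, y, z each as a share of 180 degrees, from -1 to 1. In form: [{"x": .., "y": .., "z": .., "ax": .., "ay": .., "az": ..}, ...]. A call has exactly 5 rows; each row is the pose to reach, as a shift and turn from the pose commanded when the call began, along the tool's axes at that moment, turning the shorter way round; what a row does not reach only later rows make up. A row lasts 1/12 s, in which the tool goes at most 41.7 mm and 7.16 degrees, less where a joint would pass 70% of its speed; a pose out of reach is approached as far as the arm can. A call with a number of a shift or a turn outside -1 to 1 is refused whole. A call with a gripper value outside its range is refused whole. OPENING is the closure, from -1 (fully open) to 1 (shut), so that 0 is half open, set as the call begins (- or left out, the last holds). The fingers move at their own pace and stop on an object; the grip force is fixed at half the most. Time passes only in rows, so rows that repeat a pose let the fingers close, or fill a call up. It gives the time, the measured TCP pose, the force, the opening and the grip force at its end, in the units of the state.
- env.get_obs(): the state, without advancing time (a new reading comes with each control period).
- env.get_image(name): name is "side" or "top" or "wrist"; returns a dict with "image" (384x512x3 uint8, blue, green, red), "K" (3x3 intrinsics, pixels), "rvec" (rotation vector, rad) and "tvec" (3), from world to camera coordinates, as OpenCV has them. Camera axes: x right, y down, z forward; pixel columns grow to the right and rows downward; lengths in m; the calibration is good to about 2 mm. A picture is of the moment at which its call begins. There is no depth.
- env.job_done(): hands the job in; it is judged then, once.
The state is a dict: "time": time; "joint_positions": joint angles; "dq": joint speeds; "tau": joint torques, N m; "eef_pos": TCP position; "eef_rot": TCP orientation; "ft_force": force on the tool from outside, world axes, zero at the start; "wrist_torque": the same for the moment, N m; "grip_width": finger opening in m; "gripper_force": force on a finger pad.
Only numpy, scipy, OpenCV 4.12 (cv2) and the standard library are available. Lean on these libraries where they do the work, as an engineer would, in place of code of your own. Each camera call takes 0.05 s, during which the arm holds its last target. There are 200 camera calls.

## Working session

There is one attempt and no reset: what is moved stays moved. The work goes in short steps, Python scripts to look and compute and a shell command to move; the robot and the scene stay as the last step left them, time stands still between calls to the robot, and variables do not carry over. Pictures are saved under pics/ and viewed, at most 10 in all, crops included, and the job is handed in when it is done.

```bash
ls; mkdir -p pics; cat > h.py <<'E'
import numpy as np, cv2, sys
from scipy.spatial.transform import Rotation as Rn
from plant import env
def cam(n):
    d=env.get_image(n); R=cv2.Rodrigues(np.array(d["rvec"],float))[0]; t=np.array(d["tvec"],float).ravel()
    return d["image"],np.array(d["K"]),R,t
def ray(c,u,v):
    _,K,R,t=c; d=R.T@np.linalg.inv(K)@np.array([u,v,1.]); return -R.T@t,d/np.linalg.norm(d)
def plane(c,u,v,z):
    o,d=ray(c,u,v); return o+d*(z-o[2])/d[2]
def proj(c,p):
    _,K,R,t=c; q=K@(R@np.array(p)+t); return q[:2]/q[2]
def tri(c1,p1,c2,p2):
    o1,d1=ray(c1,*p1); o2,d2=ray(c2,*p2)
    s=np.linalg.lstsq(np.c_[d1,-d2],o2-o1,rcond=None)[0]
    a=o1+s[0]*d1;b=o2+s[1]*d2; return (a+b)/2,np.linalg.norm(a-b)
E
python3 - <<'E'
from h import *
import pickle
o=env.get_obs(); print(o['time'],o['eef_pos'],o['eef_rot'],env.pinch_z,o['grip_width'])
C={n:cam(n) for n in("top","side","wrist")}; pickle.dump(C,open('c0.pkl','wb'))
for n in C: print(n,-C[n][2].T@C[n][3]); 
cv2.imwrite('pics/a.png',cv2.resize(C["top"][0],(800,600),interpolation=cv2.INTER_CUBIC))
cv2.imwrite('pics/b.png',cv2.resize(C["side"][0],(800,600),interpolation=cv2.INTER_CUBIC))
E
```

```text
pics
0.0 [0.21571943 0.5859863  0.22189103] [-5.51247457e-01 -3.09253669e+00  2.40765774e-03] 0.0187 0.08798128503239334
top [3.24114720e-01 9.82680132e-04 1.28951548e+00]
side [ 0.19099898 -1.01730775  0.94555923]
wrist [0.1424258  0.61285936 0.38302398]
```

View pics/a.png

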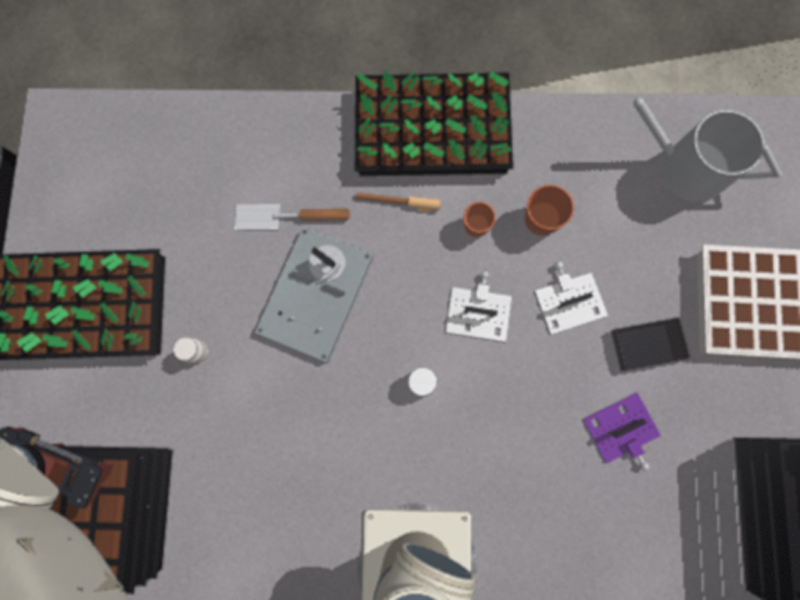

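View pics/b.png

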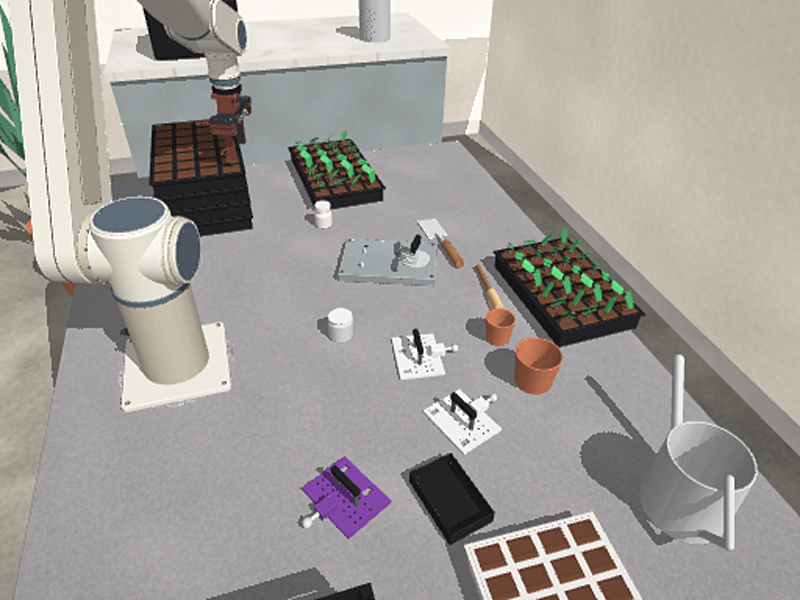

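The top view (at 800x600) shows the bed at (313,295) with the cam at (325,262). The candidate plates are white at (479,312), white at (571,300), and the purple look-alike at (621,428), which I'll leave alone. The side view agrees. Next is a close crop of the bed and both white plates.

```bash
python3 - <<'E'
from h import *
import pickle
C=pickle.load(open('c0.pkl','rb')); c=C['top']; im=c[0]; s=.64
A=im[140:240,155:245]; B=im[160:230,275:400]
A=cv2.resize(A,(360,400),interpolation=cv2.INTER_CUBIC); B=cv2.resize(B,(440,246),interpolation=cv2.INTER_CUBIC)
o=np.zeros((400,800,3),np.uint8); o[:,:360]=A;o[:246,360:]=B; cv2.imwrite('pics/c.png',o)
for n,u,v,z in [('bed',313,295,.025),('cam',325,257,.07),('pA?',479,312,.05),('pB?',571,300,.05),('jar',422,380,.07),('pot',479,215,.06)]:
    print(n,plane(c,u*s,v*s,z).round(3))
w=C['wrist'];o=env.get_obs();R=Rn.from_rotvec(o['eef_rot']).as_matrix()
print('tool R',R.round(3)); print('cam in tool',R.T@(-w[2].T@w[3]-o['eef_pos']), (w[2]@R).round(3)); print(w[1])
E
```

```text
bed [0.552 0.233 0.025]
cam [0.626 0.203 0.07 ]
pA? [ 0.516 -0.124  0.05 ]
pB? [ 0.545 -0.318  0.05 ]
jar [ 0.371 -0.006  0.07 ]
pot [ 0.726 -0.124  0.06 ]
tool R [[-0.938  0.346 -0.   ]
 [ 0.346  0.938 -0.001]
 [ 0.    -0.001 -1.   ]]
cam in tool [ 0.07806788 -0.0004463  -0.16094865] [[-0.     1.    -0.   ]
 [-0.959 -0.    -0.284]
 [-0.284  0.     0.959]]
[[267.30760531   0.         255.36134278]
 [  0.         267.30760531 191.35812097]
 [  0.           0.           1.        ]]
```

View pics/c.png

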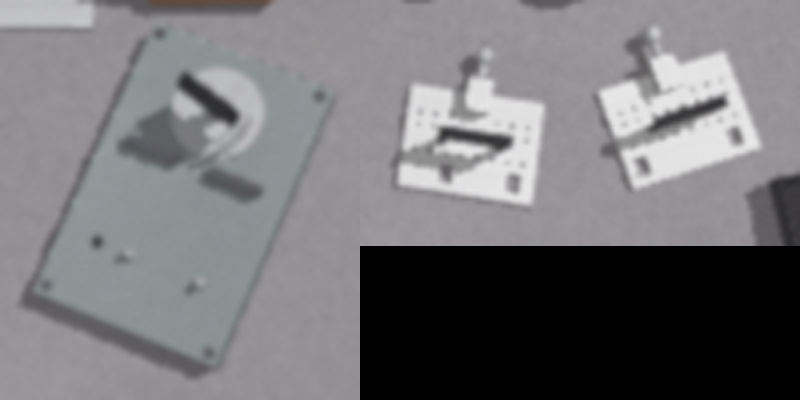

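Crop: the pins are at crop (128,253) and (198,285) and the black plug is at (97,242). So the second pin stands at y=20 and plate B fits. The left white plate's slots, at (447,174) and (513,182), are about 65 mm apart, so that one is plate B. The right plate's slots are about 95 mm apart, so it is A. I'm moving to a wrist view of the bed.

```bash
cat >> h.py <<'E'
def go(p,yaw):  # needed shift/turn (shares) to bring TCP to p with tool y at yaw(deg), tool down
    o=env.get_obs(); R=Rn.from_rotvec(o['eef_rot']).as_matrix(); a=np.radians(yaw)
    y=np.array([np.cos(a),np.sin(a),0]); z=np.array([0,0,-1.]); T=np.c_[np.cross(y,z),y,z]
    print('shift',(R.T@(np.array(p)-o['eef_pos'])/.4).round(4),'turn',(Rn.from_matrix(R.T@T).as_rotvec()/np.pi).round(4),
      'yaw',np.degrees(np.arctan2(R[1,1],R[0,1])).round(2),'pos',o['eef_pos'].round(4),'t',round(o['time'],2))
E
python3 -m crank '[{"x":-0.08,"y":-0.05},{"x":-0.16,"y":-0.1},{"x":-0.24,"y":-0.155},{"x":-0.32,"y":-0.206},{"x":-0.40,"y":-0.257}]' -1
python3 -m crank '[{"x":-0.08,"y":-0.05},{"x":-0.16,"y":-0.1},{"x":-0.24,"y":-0.155},{"x":-0.32,"y":-0.206},{"x":-0.40,"y":-0.257}]'
python3 -m crank '[{"x":-0.08,"y":-0.05,"az":0.035},{"x":-0.16,"y":-0.1,"az":0.07},{"x":-0.24,"y":-0.155,"az":0.11},{"x":-0.32,"y":-0.206,"az":0.15},{"x":-0.40,"y":-0.257,"az":0.19}]'
python3 -m crank '[{"az":0.03},{"az":0.06},{"az":0.09},{"az":0.09},{"az":0.09}]'
python3 - <<'E'
from h import *
import pickle
c=cam('wrist'); pickle.dump(c,open('c1.pkl','wb')); go((.56,.13,.24),20)
cv2.imwrite('pics/d.png',cv2.resize(c[0],(800,600),interpolation=cv2.INTER_CUBIC))
E
```

```text
shift [-1.2016 -0.773  -0.0438] turn [-3.000e-04  1.000e-04  2.766e-01] yaw 69.79 pos [0.2158 0.5862 0.2222] t 0.2schema error: expected keys x, y, z, ax, ay, az
schema error: expected keys x, y, z, ax, ay, az
schema error: expected keys x, y, z, ax, ay, az
schema error: expected keys x, y, z, ax, ay, az
```

View pics/d.png

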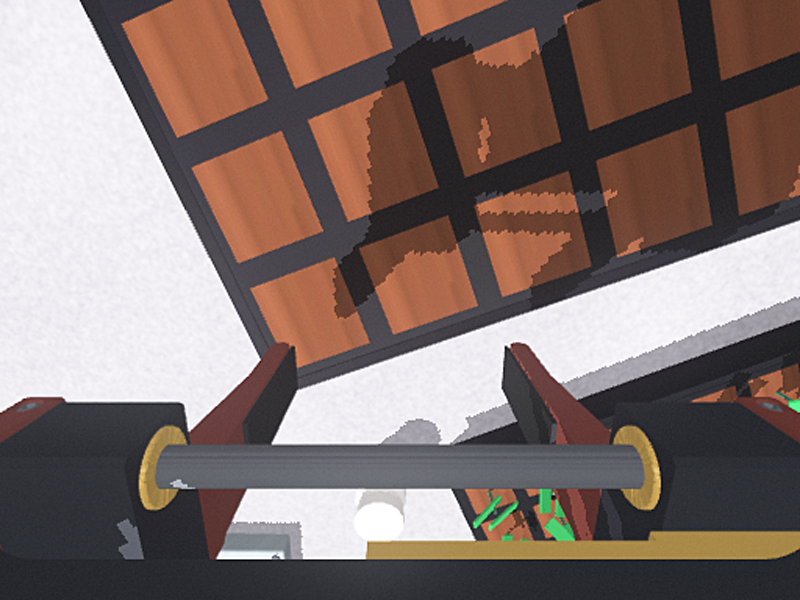

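The rows need all six keys. This picture shows only the crate stack, with the gripper filling rows below about 340, so things to be seen should sit in the upper half.

```bash

python3 -m crank '[{"x":-0.08,"y":-0.05,"z":0,"ax":0,"ay":0,"az":0},{"x":-0.16,"y":-0.1,"z":-0.01,"ax":0,"ay":0,"az":0},{"x":-0.24,"y":-0.155,"z":-0.02,"ax":0,"ay":0,"az":0},{"x":-0.32,"y":-0.206,"z":-0.03,"ax":0,"ay":0,"az":0},{"x":-0.40,"y":-0.257,"z":-0.04,"ax":0,"ay":0,"az":0}]' -1
python3 -m crank '[{"x":-0.08,"y":-0.05,"z":0,"ax":0,"ay":0,"az":0},{"x":-0.16,"y":-0.1,"z":0,"ax":0,"ay":0,"az":0},{"x":-0.24,"y":-0.155,"z":0,"ax":0,"ay":0,"az":0},{"x":-0.32,"y":-0.206,"z":0,"ax":0,"ay":0,"az":0},{"x":-0.40,"y":-0.257,"z":0,"ax":0,"ay":0,"az":0}]'
python3 -m crank '[{"x":-0.08,"y":-0.05,"z":0,"ax":0,"ay":0,"az":0.035},{"x":-0.16,"y":-0.1,"z":0,"ax":0,"ay":0,"az":0.07},{"x":-0.24,"y":-0.155,"z":0,"ax":0,"ay":0,"az":0.11},{"x":-0.32,"y":-0.206,"z":0,"ax":0,"ay":0,"az":0.15},{"x":-0.40,"y":-0.257,"z":0,"ax":0,"ay":0,"az":0.19}]'
python3 -m crank '[{"x":0,"y":0,"z":0,"ax":0,"ay":0,"az":0.03},{"x":0,"y":0,"z":0,"ax":0,"ay":0,"az":0.06},{"x":0,"y":0,"z":0,"ax":0,"ay":0,"az":0.09},{"x":0,"y":0,"z":0,"ax":0,"ay":0,"az":0.09},{"x":0,"y":0,"z":0,"ax":0,"ay":0,"az":0.09}]'
python3 - <<'E'
from h import *
import pickle
c=cam('wrist'); pickle.dump(c,open('c1.pkl','wb')); go((.56,.13,.24),20)
cv2.imwrite('pics/e.png',cv2.resize(c[0],(800,600),interpolation=cv2.INTER_CUBIC))
E
```

```text
time: 0.62
eef_pos: [0.3311, 0.4332, 0.2387]
eef_rot: [-0.55, -3.093, 0.001]
ft_force: [0.9, -0.3, 0.2]
grip_width: 0.088
gripper_force: 0.0
time: 1.03
eef_pos: [0.4459, 0.2813, 0.2387]
eef_rot: [0.551, 3.093, 0.0]
ft_force: [0.9, -0.1, -0.9]
grip_width: 0.0874
gripper_force: 0.0
time: 1.45
eef_pos: [0.5606, 0.1295, 0.2387]
eef_rot: [-1.442, -2.791, -0.0]
ft_force: [1.4, 0.6, -0.2]
grip_width: 0.0879
gripper_force: 0.0
time: 1.87
eef_pos: [0.5597, 0.1312, 0.2385]
eef_rot: [-1.81, -2.568, 0.0]
ft_force: [0.0, -0.7, -0.6]
grip_width: 0.088
gripper_force: 0.0
shift [-0.0033 -0.0003 -0.0036] turn [-0.0001 -0.     -0.0018] yaw 19.68 pos [0.5597 0.1313 0.2386] t 1.92
```

View pics/e.png

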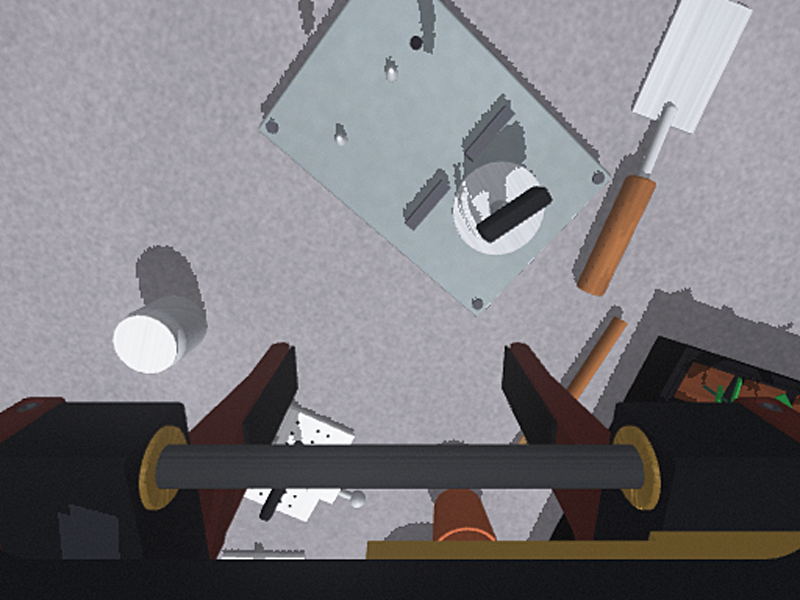

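Wrist view of the bed (800 scale): corners at (262,122), (478,316) and (607,178); pins at (340,138) and (391,72); plug at (416,43); cam bar from (480,235) to (550,192). That confirms the y=20 pin. Now I'll fit the bed.

```bash
cat > bed.py <<'E'
from h import *
import pickle
c=pickle.load(open('c1.pkl','rb')); top=pickle.load(open('c0.pkl','rb'))['top']; s=.64
im=c[0]; g=cv2.cvtColor(im,cv2.COLOR_BGR2GRAY); hsv=cv2.cvtColor(im,cv2.COLOR_BGR2HSV)
m=((hsv[...,1]>18)&(hsv[...,0]>70)&(hsv[...,0]<110)&(g>100)).astype(np.uint8)
m=cv2.morphologyEx(m,cv2.MORPH_OPEN,np.ones((3,3))); k,l,st,ce=cv2.connectedComponentsWithStats(m); i=1+np.argmax(st[1:,4]); 
cn=max(cv2.findContours((l==i).astype(np.uint8),cv2.RETR_EXTERNAL,cv2.CHAIN_APPROX_NONE)[0],key=len)[:,0].astype(float)
L=[]
for a,b in [((262,122),(478,316)),((478,316),(607,178)),((262,122),(345,5))]:
    a=np.array(a)*s;b=np.array(b)*s; d=(b-a)/np.linalg.norm(b-a); n=np.array([-d[1],d[0]])
    q=cn[(abs((cn-a)@n)<4)&((cn-a)@d>8)&((cn-b)@d<-8)]
    vx,vy,x,y=cv2.fitLine(q.astype(np.float32),cv2.DIST_HUBER,0,.01,.01).ravel(); L.append(np.cross([x,y,1],[x+vx,y+vy,1])); print(len(q))
def X(a,b): p=np.cross(a,b); return p[:2]/p[2]
P=[X(L[0],L[2]),X(L[0],L[1])]; print('corners px',np.array(P)/s)
def blob(u,v,r=5,z=.025):
    u,v=u*s,v*s; y0,x0=max(int(v)-r,0),int(u)-r; w=g[y0:int(v)+r+1,x0:x0+2*r+1].astype(float)
    k=np.clip(np.median(w)-25-w,0,None); yy,xx=np.indices(w.shape); return np.array([(k*xx).sum()/k.sum()+x0,(k*yy).sum()/k.sum()+y0])
pl=blob(416,43); print('plug',pl/s); 
h,e=tri(c,pl,top,(155+97/4,140+242/4)); print('plug tri',h,e)
W=[plane(c,*p,.025)[:2] for p in (*P,pl)]; B=[(-.095,-.085),(.162,-.085),(-.035,.05)]
scr=[plane(c,*blob(u,v),.025)[:2] for u,v in((272,127),(598,178),(478,303))]
W=np.array(W);B=np.array(B)
print('edge len',np.linalg.norm(W[1]-W[0]))
d=[np.cross(L[j],1) for j in ()] 
cw=W.mean(0);cb=B.mean(0);H=(B-cb).T@(W-cw);yaw=np.arctan2(H[0,1]-H[1,0],H[0,0]+H[1,1])
R=np.array([[np.cos(yaw),-np.sin(yaw)],[np.sin(yaw),np.cos(yaw)]]); o=cw-R@cb
print('yaw',np.degrees(yaw),'org',o,'res mm',((W-(B@R.T+o))*1e3).round(1).tolist())
f=lambda w:(R.T@(np.array(w)[:2]-o)*1e3).round(1)
print('screws',[f(w) for w in scr])
for p in((340,140),(391,73)): print('pin',f(plane(c,p[0]*s,p[1]*s,.031)))
# far/short edges
for j in(1,2):
    q=[X(L[j],[0,1,-v]) for v in ((185,115) if j==1 else (20,60))]; print('edge',j,[f(plane(c,*p,.025)) for p in q])
# cam bar
k=((g<60)&(hsv[...,2]<70)).astype(np.uint8); k[:, :290]=0;k[:,365:]=0;k[:110]=0;k[165:]=0
n,l,st,ce=cv2.connectedComponentsWithStats(k);i=1+np.argmax(st[1:,4]); r=cv2.minAreaRect(np.argwhere(l==i)[:,::-1].astype(np.float32)); bx=cv2.boxPoints(r); print('bar box',bx/s,[f(plane(c,*p,.088)) for p in bx], f(plane(c,*r[0],.08)))
E
python3 bed.py
```

```text
119
86
62
corners px [[257.24465132 127.93041566]
 [476.60698318 315.56577117]]
plug [415.21648168  41.81421776]
plug tri [0.51104103 0.30413419 0.02161682] 0.0014920205606832903
edge len 0.2530335422376473
yaw -21.00804161591904 org [0.52631167 0.24563997] res mm [[2.0, -0.1], [-1.8, 1.0], [-0.2, -0.9]]
screws [array([-84.8, -75.3]), array([151.4,  74. ]), array([151.1, -75.6])]
pin [-33.9 -46.6]
pin [-34.2  18.8]
edge 1 [array([159.9, -50.5]), array([159.8,  78.1])]
edge 2 [array([-92.8,   9. ]), array([-93. , -50.1])]
bar box [[473.79803 224.75961]
 [539.7836  180.76923]
 [552.52405 199.87982]
 [486.53848 243.8702 ]] [array([ 86.1, -26.6]), array([100.4,  26.9]), array([117.1,  23.7]), array([103.1, -30.7])] [103.8  -0.4]
```

```bash
python3 - <<'E'
from h import *
a=np.radians(-21);R=np.array([[np.cos(a),-np.sin(a)],[np.sin(a),np.cos(a)]])
t=np.array([.5263,.2456])+R@[.02,-.085]; print(t); go((*t,.17),-21)
E
```

```text
[0.51451033 0.1590783 ]
shift [ 0.1034 -0.0828  0.1714] turn [-1.00e-04  0.00e+00  2.26e-01] yaw 19.68 pos [0.5597 0.1313 0.2386] t 1.92
```

```bash

python3 -m crank '[{"x":0.03,"y":-0.02,"z":0.04,"ax":0,"ay":0,"az":0.035},{"x":0.06,"y":-0.04,"z":0.08,"ax":0,"ay":0,"az":0.07},{"x":0.1,"y":-0.08,"z":0.12,"ax":0,"ay":0,"az":0.105},{"x":0.1035,"y":-0.083,"z":0.17,"ax":0,"ay":0,"az":0.14},{"x":0.1035,"y":-0.083,"z":0.1714,"ax":0,"ay":0,"az":0.175}]' -1
python3 -m crank '[{"x":0,"y":0,"z":0,"ax":0,"ay":0,"az":0.03},{"x":0,"y":0,"z":0,"ax":0,"ay":0,"az":0.051},{"x":0,"y":0,"z":0,"ax":0,"ay":0,"az":0.051},{"x":0,"y":0,"z":0,"ax":0,"ay":0,"az":0.051},{"x":0,"y":0,"z":0,"ax":0,"ay":0,"az":0.051}]' >/dev/null
python3 - <<'E'
from h import *
import pickle
c=cam('wrist'); pickle.dump((c,env.get_obs()),open('c2.pkl','wb')); go((.5145,.1591,.17),-21)
# expected pixels from first fit
a=np.radians(-21);R=np.array([[np.cos(a),-np.sin(a)],[np.sin(a),np.cos(a)]]);o=np.array([.5263,.2456])
for n,x,y,z in(('plug',-35,50,25),('pin1',-35,-45,25),('pin2',-35,20,25),('scr',-85,-75,25),('scr',152,-75,25),('scr',152,75,25),('scr',-85,75,25),('axis',105,0,88)):
    print(n,proj(c,[*(R@[x/1e3,y/1e3]+o),z/1e3]).round(1)/.64)
cv2.imwrite('pics/f.png',cv2.resize(c[0],(800,600),interpolation=cv2.INTER_CUBIC))
E
```

```text
time: 2.33
eef_pos: [0.5113, 0.1594, 0.167]
eef_rot: [-2.441, -1.974, 0.008]
ft_force: [-0.2, -0.2, 0.3]
grip_width: 0.0879
gripper_force: 0.0
shift [-0.0006 -0.0003  0.0005] turn [ 0.     -0.     -0.0002] yaw -21.03 pos [0.5147 0.1593 0.1702] t 2.8
plug [316.09375  85.9375 ]
pin1 [323.4375 229.6875]
pin2 [318.59375 134.21875]
scr [258.75 270.  ]
scr [575. 270.]
scr [602.8125   43.28125]
scr [236.71875  43.28125]
axis [552.34375 162.1875 ]
```

View pics/f.png

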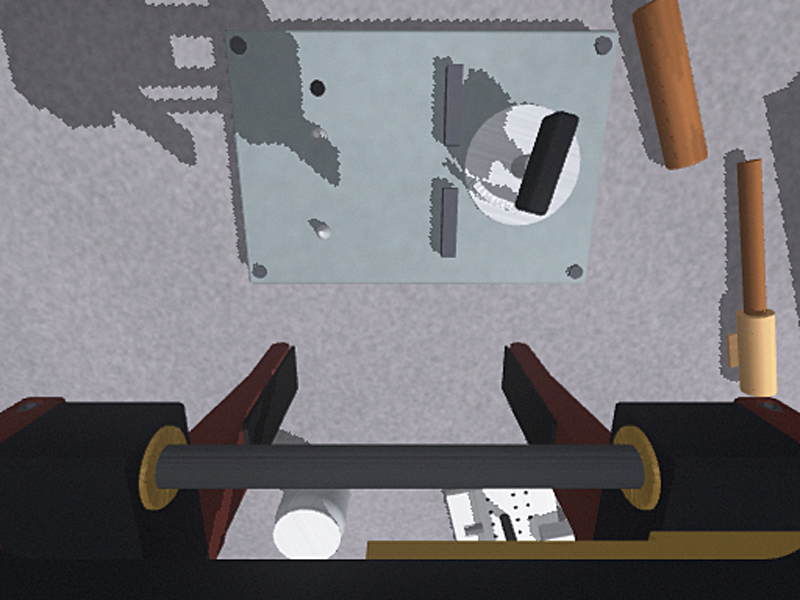

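The bed is square in view. Screws are at (238,45), (603,45), (575,271) and (260,271), the plug at (317,88), the pins at (322,231) and (318,133), and the cam bar runs (530,210) to (565,115). Next: refined fit, heights, and the move to plate B.

```bash
cat > bed2.py <<'E'
from h import *
import pickle
c,ob=pickle.load(open('c2.pkl','rb')); c1=pickle.load(open('c1.pkl','rb')); s=.64
def dark(c,u,v,r=8):
    g=cv2.cvtColor(c[0],cv2.COLOR_BGR2GRAY).astype(float);u,v=u*s,v*s
    y0,x0=max(int(v)-r,0),int(u)-r; w=g[y0:int(v)+r+1,x0:x0+2*r+1]; k=(w<(w.min()*.6+np.median(w)*.4)).astype(np.uint8)
    n,l,st,ce=cv2.connectedComponentsWithStats(k); d=[np.hypot(*(e-[u-x0,v-y0])) if q[4]>5 else 99 for e,q in zip(ce[1:],st[1:])]; i=1+int(np.argmin(d)); return ce[i]+[x0,y0]
px=[dark(c,*p) for p in((238,45),(603,45),(575,271),(260,271),(317,88))]; print((np.array(px)/s).round(1).tolist())
px1=[dark(c1,*p) for p in((598,178),(478,303),(272,127),(416,43))]
for a,b in((px[1],px1[0]),(px[2],px1[1]),(px[3],px1[2]),(px[4],px1[3])): print('tri',tri(c,a,c1,b))
W=np.array([plane(c,*p,.025)[:2] for p in px]); B=np.array([(-85,75),(152,75),(152,-75),(-85,-75),(-35,50)])/1e3
cw=W.mean(0);cb=B.mean(0);H=(B-cb).T@(W-cw);yaw=np.arctan2(H[0,1]-H[1,0],H[0,0]+H[1,1])
R=np.array([[np.cos(yaw),-np.sin(yaw)],[np.sin(yaw),np.cos(yaw)]]); o=cw-R@cb
f=lambda w:(R.T@(np.array(w)[:2]-o)*1e3).round(1)
if __name__=='__main__':
    print('yaw',np.degrees(yaw),'org',o,'meas',[f(w).tolist() for w in W])
    hsv=cv2.cvtColor(c[0],cv2.COLOR_BGR2HSV); k=(hsv[...,2]<55).astype(np.uint8); k[:,:325]=0;k[:,375:]=0;k[:65]=0;k[145:]=0
    n,l,st,ce=cv2.connectedComponentsWithStats(k);i=1+np.argmax(st[1:,4]); bx=cv2.boxPoints(cv2.minAreaRect(np.argwhere(l==i)[:,::-1].astype(np.float32))); print('bar',[f(plane(c,*p,.088)).tolist() for p in bx])
    for p in((322,233),(318,133)): print('pin',f(plane(c,p[0]*s,p[1]*s,.035)))
    a=np.radians(-8);Q=np.array([[np.cos(a),-np.sin(a)],[np.sin(a),np.cos(a)]]); t=np.array([.516,-.124])+Q@[.02,-.085]; print(t); go((*t,.151),-8); go((*t,.2),-8)
E
python3 bed2.py
```

```text
[[237.3, 44.8], [596.5, 48.1], [572.4, 268.1], [258.6, 270.4], [316.9, 87.4]]
tri (array([0.69011217, 0.26031912, 0.02793654]), np.float64(0.0020531726659056143))
tri (array([0.64565441, 0.11668795, 0.00654151]), np.float64(2.8294255519892605e-05))
tri (array([0.4198412 , 0.20580973, 0.02507552]), np.float64(7.400244511121323e-05))
tri (array([0.51189186, 0.30329099, 0.02706908]), np.float64(4.35448879733027e-05))
yaw -20.992837143516475 org [0.52508463 0.24532073] meas [[-83.6, 74.8], [149.4, 72.9], [150.8, -72.9], [-84.1, -74.6], [-33.5, 49.8]]
bar [[86.1, -23.3], [100.0, 29.7], [117.7, 24.4], [104.8, -29.2]]
pin [-33.3 -45.4]
pin [-32.5  20.6]
[ 0.52397565 -0.21095625]
shift [-0.8556  0.3538  0.048 ] turn [ 0.     -0.     -0.0724] yaw -21.03 pos [0.5147 0.1593 0.1702] t 2.8
shift [-0.8556  0.3539 -0.0745] turn [ 0.     -0.     -0.0724] yaw -21.03 pos [0.5147 0.1593 0.1702] t 2.8
```

```bash

python3 -m crank '[{"x":-0.1,"y":0.04,"z":0,"ax":0,"ay":0,"az":0},{"x":-0.19,"y":0.08,"z":0,"ax":0,"ay":0,"az":0},{"x":-0.28,"y":0.115,"z":0,"ax":0,"ay":0,"az":0},{"x":-0.37,"y":0.155,"z":0,"ax":0,"ay":0,"az":0},{"x":-0.46,"y":0.19,"z":0,"ax":0,"ay":0,"az":0}]'
python3 -m crank '[{"x":-0.09,"y":0.04,"z":0.01,"ax":0,"ay":0,"az":-0.02},{"x":-0.18,"y":0.08,"z":0.02,"ax":0,"ay":0,"az":-0.04},{"x":-0.27,"y":0.11,"z":0.03,"ax":0,"ay":0,"az":-0.06},{"x":-0.35,"y":0.145,"z":0.04,"ax":0,"ay":0,"az":-0.0724},{"x":-0.3956,"y":0.164,"z":0.048,"ax":0,"ay":0,"az":-0.0724}]' >/dev/null
python3 -m crank '[{"x":0,"y":0,"z":0,"ax":0,"ay":0,"az":0},{"x":0,"y":0,"z":0,"ax":0,"ay":0,"az":0},{"x":0,"y":0,"z":0,"ax":0,"ay":0,"az":0},{"x":0,"y":0,"z":0,"ax":0,"ay":0,"az":0},{"x":0,"y":0,"z":0,"ax":0,"ay":0,"az":0}]'
python3 - <<'E'
from h import *
import pickle
c=cam('wrist'); pickle.dump((c,env.get_obs()),open('c3.pkl','wb')); go((.524,-.211,.151),-8)
cv2.imwrite('pics/g.png',cv2.resize(c[0],(800,600),interpolation=cv2.INTER_CUBIC))
E
```

```text
time: 3.22
eef_pos: [0.5192, -0.0416, 0.1704]
eef_rot: [2.589, 1.778, 0.001]
ft_force: [1.2, 0.6, 0.1]
grip_width: 0.0873
gripper_force: 0.0
time: 4.05
eef_pos: [0.5232, -0.2098, 0.1511]
eef_rot: [2.372, 2.06, 0.0]
ft_force: [0.8, -0.5, 0.0]
grip_width: 0.0874
gripper_force: 0.0
shift [-0.0024  0.0022  0.0004] turn [ 0.     -0.     -0.0002] yaw -8.04 pos [ 0.5232 -0.2099  0.1512] t 4.1
```

View pics/g.png

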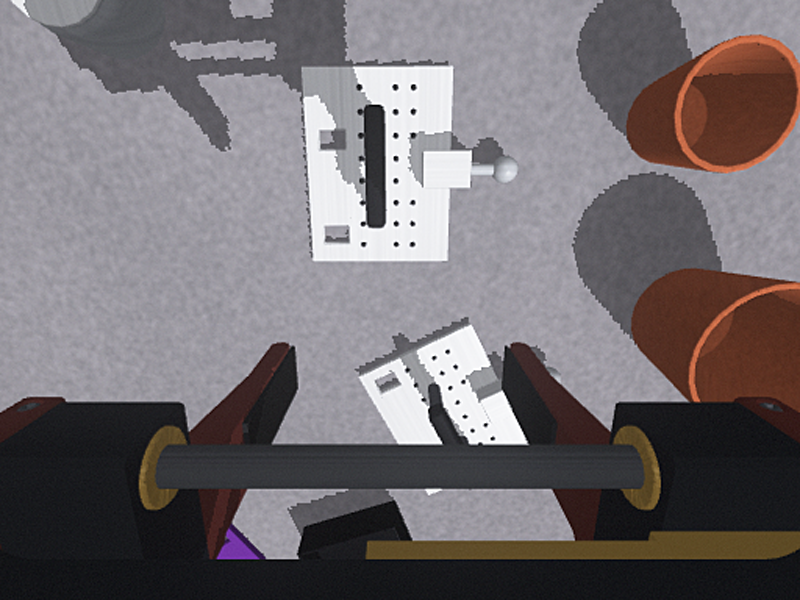

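Plate B lies square in view: corners (302,67), (453,66), (447,261) and (313,261); slots (332,139) and (336,234), about 64 mm apart, confirming B; bar (375,105) to (375,227); ball (505,169). Now fit and height check.

```bash
cat > fit.py <<'E'
from h import *
import pickle
s=.64; c,ob=pickle.load(open('c3.pkl','rb')); top=pickle.load(open('c0.pkl','rb'))['top']
def rig(W,B):
    W=np.array(W);B=np.array(B);cw=W.mean(0);cb=B.mean(0);H=(B-cb).T@(W-cw);y=np.arctan2(H[0,1]-H[1,0],H[0,0]+H[1,1])
    R=np.array([[np.cos(y),-np.sin(y)],[np.sin(y),np.cos(y)]]);o=cw-R@cb; return y,R,o,((W-o)@R*1e3).round(1).tolist()
def lines(c,cor,chan_fn):
    m=chan_fn(c[0]); g=cv2.GaussianBlur(m.astype(np.float32),(0,0),.7); out=[]
    for a,b in zip(cor,cor[1:]+cor[:1]):
        a=np.array(a)*s;b=np.array(b)*s;d=(b-a)/np.linalg.norm(b-a);n=np.array([-d[1],d[0]]);L=np.linalg.norm(b-a);q=[]
        for t in np.linspace(.1,.9,40):
            P=a+d*t*L+np.outer(np.arange(-4,4.1,.25),n); v=cv2.remap(g,P[:,0].astype(np.float32)[None],P[:,1].astype(np.float32)[None],1)[0]
            gr=abs(np.gradient(v)); i=gr.argmax()
            q.append(P[i])
        vx,vy,x,y=cv2.fitLine(np.array(q,np.float32),cv2.DIST_HUBER,0,.01,.01).ravel(); out.append(np.cross([x,y,1],[x+vx,y+vy,1]))
    r=[]
    for i in range(len(cor)): p=np.cross(out[i-1],out[i]); r.append(p[:2]/p[2])
    return r
cor=[(302,67),(453,66),(447,261),(313,261)]
px=lines(c,cor,lambda im:cv2.cvtColor(im,cv2.COLOR_BGR2GRAY)); print('px',(np.array(px)/s).round(1).tolist())
W=[plane(c,*p,.006)[:2] for p in px]
yp,Rp,op,me=rig(W,np.array([(-50,65),(50,65),(50,-65),(-50,-65)])/1e3); print('plate',np.degrees(yp),op,me)
fp=lambda w:(Rp.T@(w[:2]-op)*1e3).round(1)
for n,u,v,z in(('slot2',332,139,.006),('slot1',337,234,.006),('bar',375,106,.056),('bar',376,227,.056),('ball',505,169,.015)): print(n,fp(plane(c,u*s,v*s,z)))
print('bar tri',tri(c,(375.5*s,166*s),top,(307.7,199.5)))
c2=pickle.load(open('c2.pkl','rb'))[0]
P2=np.array([(238,45.5),(603,45.5),(575,271),(259.5,271),(317,88)])*s
yb,Rb,ob_,me=rig([plane(c2,*p,.025)[:2] for p in P2],np.array([(-85,75),(152,75),(152,-75),(-85,-75),(-35,50)])/1e3); print('bed',np.degrees(yb),ob_,me)
bc=lines(c2,[(226,30),(618,30),(586,283),(249,283)],lambda im:cv2.cvtColor(im,cv2.COLOR_BGR2HSV)[...,1]); print((np.array(bc)/s).round(1).tolist())
yb2,_,o2,me=rig([plane(c2,*p,.025)[:2] for p in bc],np.array([(-95,85),(162,85),(162,-85),(-95,-85)])/1e3); print('bed edges',np.degrees(yb2),o2,me)
if __name__=='__main__':
    g=.048-env.pinch_z+.002; print('tcp z',g); go((*op,.10),np.degrees(yp)); go((*op,g),np.degrees(yp))
E
python3 fit.py
```

```text
px [[300.5, 66.6], [453.0, 65.5], [446.8, 260.3], [312.6, 260.0]]
plate -7.920659768999284 [ 0.5202462  -0.12677519] [[-50.0, 64.4], [50.0, 64.9], [49.9, -64.8], [-49.9, -64.4]]
slot2 [-31.5  19.9]
slot1 [-30.9 -45.2]
bar [ 1.1 33.3]
bar [  0.4 -34.3]
ball [86.5 -0.2]
bar tri (array([ 0.51925477, -0.12708397,  0.04039979]), np.float64(0.004128888309003345))
bed -21.01284264894026 [0.52630409 0.24445525] [[-84.7, 74.8], [151.9, 74.8], [151.7, -74.6], [-84.9, -74.7], [-34.9, 49.8]]
[[223.0, 28.9], [618.0, 29.2], [584.0, 284.1], [248.7, 281.5]]
bed edges -21.220283846256944 [0.52610701 0.24483538] [[-93.3, 83.6], [160.2, 84.4], [160.3, -84.5], [-93.2, -83.5]]
tcp z 0.0313
shift [ 0.2048 -0.0365  0.1279] turn [ 0.     -0.     -0.0007] yaw -8.04 pos [ 0.5232 -0.2099  0.1512] t 4.1
shift [ 0.2048 -0.0366  0.2997] turn [ 0.     -0.     -0.0007] yaw -8.04 pos [ 0.5232 -0.2099  0.1512] t 4.1
```

```bash

python3 -m crank '[{"x":0.09,"y":-0.015,"z":0,"ax":0,"ay":0,"az":0},{"x":0.16,"y":-0.03,"z":0.02,"ax":0,"ay":0,"az":0},{"x":0.2048,"y":-0.0366,"z":0.08,"ax":0,"ay":0,"az":-0.0007},{"x":0.2048,"y":-0.0366,"z":0.13,"ax":0,"ay":0,"az":-0.0007},{"x":0.2048,"y":-0.0366,"z":0.15,"ax":0,"ay":0,"az":-0.0007}]' -1 >/dev/null
python3 -m crank '[{"x":0,"y":0,"z":0.04,"ax":0,"ay":0,"az":0},{"x":0,"y":0,"z":0.08,"ax":0,"ay":0,"az":0},{"x":0,"y":0,"z":0.12,"ax":0,"ay":0,"az":0},{"x":0,"y":0,"z":0.15,"ax":0,"ay":0,"az":0},{"x":0,"y":0,"z":0.15,"ax":0,"ay":0,"az":0}]'
python3 - <<'E'
from h import *
go((.5202,-.1268,.0313),-7.92)
E
```

```text
time: 4.93
eef_pos: [0.519, -0.1277, 0.0292]
eef_rot: [-2.369, -2.059, 0.003]
ft_force: [0.2, -0.3, 1.1]
grip_width: 0.0879
gripper_force: 0.0
shift [ 0.0025  0.0026 -0.0053] turn [-0.001  -0.0001 -0.0005] yaw -8.02 pos [ 0.519  -0.1277  0.0292] t 4.93
```

```bash

python3 -m crank '[{"x":0.0025,"y":0.0026,"z":-0.005,"ax":0.0,"ay":0,"az":0},{"x":0.0025,"y":0.0026,"z":-0.005,"ax":0,"ay":0,"az":0},{"x":0.0025,"y":0.0026,"z":-0.005,"ax":0,"ay":0,"az":0},{"x":0.0025,"y":0.0026,"z":-0.005,"ax":0,"ay":0,"az":0},{"x":0.0025,"y":0.0026,"z":-0.005,"ax":0,"ay":0,"az":0}]' 1
python3 -m crank '[{"x":0,"y":0,"z":0,"ax":0.0,"ay":0,"az":0},{"x":0,"y":0,"z":0,"ax":0,"ay":0,"az":0},{"x":0,"y":0,"z":0,"ax":0,"ay":0,"az":0},{"x":0,"y":0,"z":0,"ax":0,"ay":0,"az":0},{"x":0,"y":0,"z":0,"ax":0,"ay":0,"az":0}]'
python3 - <<'E'
from h import *
go((.5202,-.1268,.0313),-7.92)
E
```

```text
time: 5.35
eef_pos: [0.5218, -0.1272, 0.0336]
eef_rot: [2.371, 2.06, 0.001]
ft_force: [0.9, 0.2, -0.4]
grip_width: 0.0578
gripper_force: 0.0
time: 5.77
eef_pos: [0.5213, -0.1271, 0.0329]
eef_rot: [-2.371, -2.061, 0.0]
ft_force: [-0.4, -0.4, -0.1]
grip_width: 0.025
gripper_force: 0.0
shift [ 0.0003 -0.0029  0.004 ] turn [-0.      0.     -0.0006] yaw -8.02 pos [ 0.5213 -0.1271  0.0329] t 5.77
```

```bash

python3 -m crank '[{"x":0,"y":-0.002,"z":0.005,"ax":0.0,"ay":0,"az":0},{"x":0,"y":-0.002,"z":0.005,"ax":0,"ay":0,"az":0},{"x":0,"y":-0.002,"z":0.005,"ax":0,"ay":0,"az":0},{"x":0,"y":-0.002,"z":0.005,"ax":0,"ay":0,"az":0},{"x":0,"y":-0.002,"z":0.005,"ax":0,"ay":0,"az":0}]' 1
python3 -m crank '[{"x":0,"y":0,"z":0,"ax":0.0,"ay":0,"az":0},{"x":0,"y":0,"z":0,"ax":0,"ay":0,"az":0},{"x":0,"y":0,"z":0,"ax":0,"ay":0,"az":0},{"x":0,"y":0,"z":0,"ax":0,"ay":0,"az":0},{"x":0,"y":0,"z":0,"ax":0,"ay":0,"az":0}]'
python3 - <<'E'
from h import *
go((.5202,-.1268,.0313),-7.92)
E
```

```text
time: 6.18
eef_pos: [0.5202, -0.1269, 0.0306]
eef_rot: [-2.371, -2.06, 0.001]
ft_force: [1.5, 0.0, -4.3]
grip_width: 0.0117
gripper_force: 30.0
time: 6.6
eef_pos: [0.5206, -0.127, 0.0309]
eef_rot: [2.371, 2.061, 0.0]
ft_force: [-0.4, -0.2, -2.9]
grip_width: 0.0117
gripper_force: 30.0
shift [ 0.0002 -0.0011 -0.001 ] turn [ 0.      0.     -0.0005] yaw -8.02 pos [ 0.5206 -0.127   0.0309] t 6.6
```

Gripped: opening 11.7 mm at 30 N. Lift, carry, and hover over the entry.

```bash

python3 -m crank '[{"x":0,"y":0,"z":-0.06,"ax":0,"ay":0,"az":0},{"x":0,"y":0,"z":-0.13,"ax":0,"ay":0,"az":0},{"x":0,"y":0,"z":-0.2,"ax":0,"ay":0,"az":0},{"x":0,"y":0,"z":-0.27,"ax":0,"ay":0,"az":0},{"x":0,"y":0,"z":-0.34,"ax":0,"ay":0,"az":0}]'
python3 - <<'E'
from h import *
a=np.radians(-21.05);R=np.array([[np.cos(a),-np.sin(a)],[np.sin(a),np.cos(a)]]);t=np.array([.5263,.2445])+R@[-.004,0]; print(t); go((*t,.167),-21.05)
E
```

```text
time: 7.02
eef_pos: [0.5201, -0.1268, 0.1681]
eef_rot: [-2.371, -2.06, 0.0]
ft_force: [0.1, 0.2, -3.8]
grip_width: 0.0116
gripper_force: 30.0
[0.52256693 0.24593673]
shift [ 0.9237 -0.124   0.0029] turn [-0.0001  0.      0.0724] yaw -8.02 pos [ 0.5201 -0.1268  0.1681] t 7.02
```

```bash

python3 -m crank '[{"x":0.09,"y":-0.012,"z":0,"ax":0,"ay":0,"az":0},{"x":0.18,"y":-0.025,"z":0,"ax":0,"ay":0,"az":0},{"x":0.27,"y":-0.036,"z":0,"ax":0,"ay":0,"az":0},{"x":0.37,"y":-0.05,"z":0,"ax":0,"ay":0,"az":0},{"x":0.46,"y":-0.062,"z":0,"ax":0,"ay":0,"az":0}]' >/dev/null
python3 -m crank '[{"x":0.09,"y":-0.012,"z":0,"ax":0,"ay":0,"az":0.02},{"x":0.18,"y":-0.025,"z":0,"ax":0,"ay":0,"az":0.04},{"x":0.27,"y":-0.036,"z":0,"ax":0,"ay":0,"az":0.06},{"x":0.37,"y":-0.05,"z":0,"ax":0,"ay":0,"az":0.0724},{"x":0.4637,"y":-0.062,"z":0,"ax":0,"ay":0,"az":0.0724}]' >/dev/null
python3 -m crank '[{"x":0,"y":0,"z":0.03,"ax":0,"ay":0,"az":0},{"x":0,"y":0,"z":0.07,"ax":0,"ay":0,"az":0},{"x":0,"y":0,"z":0.11,"ax":0,"ay":0,"az":0},{"x":0,"y":0,"z":0.14,"ax":0,"ay":0,"az":0},{"x":0,"y":0,"z":0.16,"ax":0,"ay":0,"az":0}]' >/dev/null
python3 -m crank '[{"x":0,"y":0,"z":0,"ax":0.0,"ay":0,"az":0},{"x":0,"y":0,"z":0,"ax":0,"ay":0,"az":0},{"x":0,"y":0,"z":0,"ax":0,"ay":0,"az":0},{"x":0,"y":0,"z":0,"ax":0,"ay":0,"az":0},{"x":0,"y":0,"z":0,"ax":0,"ay":0,"az":0}]'
python3 - <<'E'
from h import *
import pickle
c=cam('wrist'); pickle.dump((c,env.get_obs()),open('c4.pkl','wb')); go((.5226,.2459,.08),-21.05)
cv2.imwrite('pics/h.png',cv2.resize(c[0],(800,600),interpolation=cv2.INTER_CUBIC))
E
```

```text
time: 8.68
eef_pos: [0.5236, 0.2459, 0.1038]
eef_rot: [2.59, 1.778, 0.002]
ft_force: [-0.7, 0.0, -4.3]
grip_width: 0.012
gripper_force: 30.0
shift [-0.0009 -0.0021  0.0591] turn [ 0.0003 -0.0003 -0.0001] yaw -21.06 pos [0.5235 0.2459 0.1037] t 8.73
```

View pics/h.png

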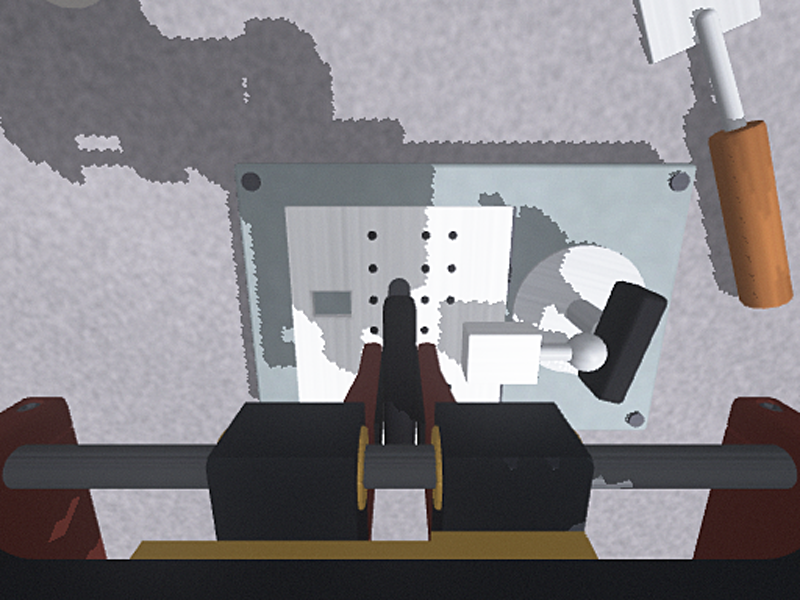

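Hover view: slot 2 at (333,303), plate back corners (285,206) and (513,207), bed screws (251,182), (679,181) and (634,420), all in one picture. I'll check the plate against the bed from it.

```bash
python3 - <<'E'
from h import *
import pickle
from fit import rig,lines
s=.64; c,ob=pickle.load(open('c4.pkl','rb'))
y,R,o,me=rig([plane(c,u*s,v*s,.025)[:2] for u,v in((251,181.5),(679,181),(634.5,419.5))],np.array([(-85,75),(152,75),(152,-75)])/1e3)
print('bed',np.degrees(y),o,me); f=lambda w:(R.T@(w[:2]-o)*1e3).round(1)
z=ob['eef_pos'][2]-.0309+.006
for n,u,v in(('bl',285,206),('fl',513.5,206.5),('slot2',333,303)): print(n,f(plane(c,u*s,v*s,z)))
print('tcp in bed',f(ob['eef_pos']))
E
```

```text
px [[300.5, 66.6], [453.0, 65.5], [446.8, 260.3], [312.6, 260.0]]
plate -7.920659768999284 [ 0.5202462  -0.12677519] [[-50.0, 64.4], [50.0, 64.9], [49.9, -64.8], [-49.9, -64.4]]
slot2 [-31.5  19.9]
slot1 [-30.9 -45.2]
bar [ 1.1 33.3]
bar [  0.4 -34.3]
ball [86.5 -0.2]
bar tri (array([ 0.51925477, -0.12708397,  0.04039979]), np.float64(0.004128888309003345))
bed -21.01284264894026 [0.52630409 0.24445525] [[-84.7, 74.8], [151.9, 74.8], [151.7, -74.6], [-84.9, -74.7], [-34.9, 49.8]]
[[223.0, 28.9], [618.0, 29.2], [584.0, 284.1], [248.7, 281.5]]
bed edges -21.220283846256944 [0.52610701 0.24483538] [[-93.3, 83.6], [160.2, 84.4], [160.3, -84.5], [-93.2, -83.5]]
bed -21.136241058850036 [0.52611033 0.24461499] [[-84.6, 74.7], [152.0, 75.3], [151.6, -75.0]]
bl [-52.5  65.2]
fl [47.1 65.1]
slot2 [-33.5  21. ]
tcp in bed [-2.9  0.3]
```

```bash

python3 -m crank '[{"x":-0.001,"y":-0.003,"z":0.03,"ax":0,"ay":0,"az":0},{"x":-0.001,"y":-0.003,"z":0.055,"ax":0,"ay":0,"az":0},{"x":-0.001,"y":-0.003,"z":0.07,"ax":0,"ay":0,"az":0},{"x":-0.001,"y":-0.003,"z":0.075,"ax":0,"ay":0,"az":0},{"x":-0.001,"y":-0.003,"z":0.075,"ax":0,"ay":0,"az":0}]' >/dev/null
python3 -m crank '[{"x":0,"y":0,"z":0.003,"ax":0.0,"ay":0,"az":0},{"x":0,"y":0,"z":0.003,"ax":0,"ay":0,"az":0},{"x":0,"y":0,"z":0.003,"ax":0,"ay":0,"az":0},{"x":0,"y":0,"z":0.003,"ax":0,"ay":0,"az":0},{"x":0,"y":0,"z":0.003,"ax":0,"ay":0,"az":0}]'
python3 - <<'E'
from h import *
go((.5225,.2460,.056),-21.05)
E
```

```text
time: 9.57
eef_pos: [0.5219, 0.2459, 0.072]
eef_rot: [2.59, 1.778, 0.001]
ft_force: [1.2, -0.7, -3.7]
grip_width: 0.0118
gripper_force: 30.0
shift [0.0006 0.0012 0.04  ] turn [ 0.0001 -0.0001 -0.    ] yaw -21.06 pos [0.5219 0.2459 0.072 ] t 9.57
```

```bash

python3 -m crank '[{"x":0,"y":0.001,"z":0.005,"ax":0,"ay":0,"az":0},{"x":0,"y":0.001,"z":0.01,"ax":0,"ay":0,"az":0},{"x":0,"y":0.001,"z":0.015,"ax":0,"ay":0,"az":0},{"x":0,"y":0.001,"z":0.02,"ax":0,"ay":0,"az":0},{"x":0,"y":0.001,"z":0.02,"ax":0,"ay":0,"az":0}]'
python3 -m crank '[{"x":0,"y":0,"z":0.005,"ax":0,"ay":0,"az":0},{"x":0,"y":0,"z":0.01,"ax":0,"ay":0,"az":0},{"x":0,"y":0,"z":0.015,"ax":0,"ay":0,"az":0},{"x":0,"y":0,"z":0.02,"ax":0,"ay":0,"az":0},{"x":0,"y":0,"z":0.02,"ax":0,"ay":0,"az":0}]'
```

```text
time: 9.98
eef_pos: [0.5218, 0.2456, 0.0632]
eef_rot: [-2.59, -1.778, 0.001]
ft_force: [-0.1, 0.5, -3.0]
grip_width: 0.0117
gripper_force: 30.0
time: 10.4
eef_pos: [0.5221, 0.2458, 0.0556]
eef_rot: [-2.59, -1.778, 0.0]
ft_force: [-1.1, -0.5, -2.0]
grip_width: 0.0118
gripper_force: 30.0
```

The plate is down on the bed with hardly any force. Settle another 1 mm and release.

```bash

python3 -m crank '[{"x":0,"y":0,"z":0.002,"ax":0,"ay":0,"az":0},{"x":0,"y":0,"z":0.002,"ax":0,"ay":0,"az":0},{"x":0,"y":0,"z":0.002,"ax":0,"ay":0,"az":0},{"x":0,"y":0,"z":0.002,"ax":0,"ay":0,"az":0},{"x":0,"y":0,"z":0.002,"ax":0,"ay":0,"az":0}]'
python3 -m crank '[{"x":0,"y":0,"z":0,"ax":0,"ay":0,"az":0},{"x":0,"y":0,"z":0,"ax":0,"ay":0,"az":0},{"x":0,"y":0,"z":0,"ax":0,"ay":0,"az":0},{"x":0,"y":0,"z":0,"ax":0,"ay":0,"az":0},{"x":0,"y":0,"z":0,"ax":0,"ay":0,"az":0}]' -0.2
python3 -m crank '[{"x":0,"y":0,"z":0,"ax":0,"ay":0,"az":0},{"x":0,"y":0,"z":0,"ax":0,"ay":0,"az":0},{"x":0,"y":0,"z":-0.06,"ax":0,"ay":0,"az":0},{"x":0,"y":0,"z":-0.12,"ax":0,"ay":0,"az":0},{"x":0,"y":0,"z":-0.2,"ax":0,"ay":0,"az":0}]'
python3 - <<'E'
from h import *
a=np.radians(-21.05);R=np.array([[np.cos(a),-np.sin(a)],[np.sin(a),np.cos(a)]]);t=np.array([.5262,.2445])+R@[.05,-.085]; go((*t,.17),-21.05)
E
```

```text
time: 10.82
eef_pos: [0.5222, 0.2458, 0.0555]
eef_rot: [2.59, 1.778, 0.001]
ft_force: [-2.7, -1.1, 5.3]
grip_width: 0.0119
gripper_force: 30.0
time: 11.23
eef_pos: [0.5222, 0.2458, 0.0549]
eef_rot: [2.59, 1.778, 0.0]
ft_force: [0.1, 0.8, -0.6]
grip_width: 0.0416
gripper_force: 0.0
time: 11.65
eef_pos: [0.5208, 0.2451, 0.1342]
eef_rot: [-2.589, -1.778, 0.006]
ft_force: [-0.3, -0.2, 0.6]
grip_width: 0.0528
gripper_force: 0.0
shift [-0.2094  0.1379 -0.0894] turn [-0.0009  0.0009 -0.    ] yaw -21.05 pos [0.5208 0.2451 0.1342] t 11.65
```

```bash

python3 -m crank '[{"x":-0.04,"y":0.03,"z":-0.04,"ax":0,"ay":0,"az":0},{"x":-0.1,"y":0.08,"z":-0.09,"ax":0,"ay":0,"az":0},{"x":-0.16,"y":0.12,"z":-0.09,"ax":0,"ay":0,"az":0},{"x":-0.21,"y":0.138,"z":-0.09,"ax":0,"ay":0,"az":0},{"x":-0.21,"y":0.138,"z":-0.09,"ax":0,"ay":0,"az":0}]' -1 >/dev/null
python3 -m crank '[{"x":0,"y":0,"z":0,"ax":0,"ay":0,"az":0},{"x":0,"y":0,"z":0,"ax":0,"ay":0,"az":0},{"x":0,"y":0,"z":0,"ax":0,"ay":0,"az":0},{"x":0,"y":0,"z":0,"ax":0,"ay":0,"az":0},{"x":0,"y":0,"z":0,"ax":0,"ay":0,"az":0}]'
python3 - <<'E'
from h import *
import pickle
c=cam('wrist'); pickle.dump((c,env.get_obs()),open('c5.pkl','wb'))
cv2.imwrite('pics/i.png',cv2.resize(c[0],(800,600),interpolation=cv2.INTER_CUBIC))
E
```

```text
time: 12.48
eef_pos: [0.5433, 0.1484, 0.1707]
eef_rot: [-2.589, -1.78, 0.0]
ft_force: [0.0, -0.0, 0.4]
grip_width: 0.0874
gripper_force: 0.0
```

View pics/i.png

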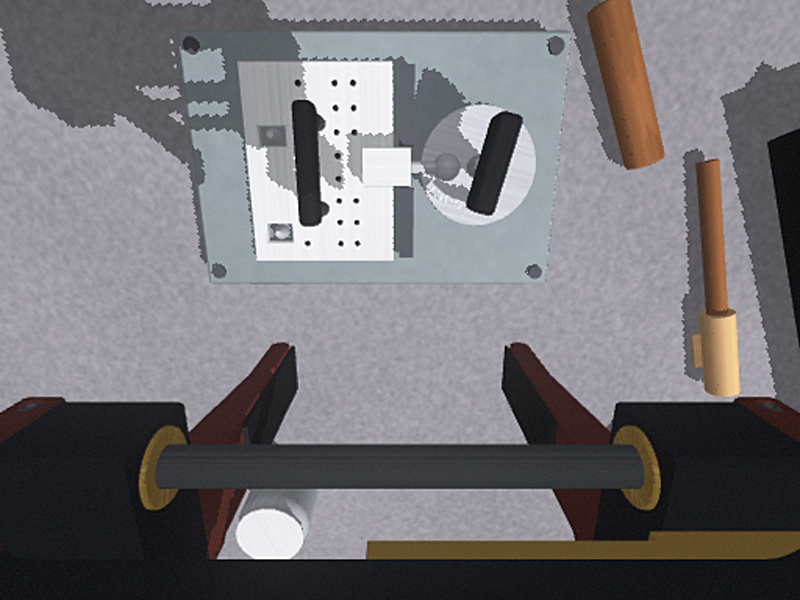

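The plate is seated. Pin 1 shows in its slot at (281,232), the ball is in the cam mouth at (447,165), and the bar runs (508,113) to (480,213). Now measure the bar and the move.

```bash
python3 - <<'E'
from h import *
import pickle
from fit import rig
s=.64; c,ob=pickle.load(open('c5.pkl','rb'))
y,R,o,me=rig([plane(c,u*s,v*s,.025)[:2] for u,v in((190.5,45.5),(555.5,45.5),(534,271),(219,271))],np.array([(-85,75),(152,75),(152,-75),(-85,-75)])/1e3)
print('bed',np.degrees(y),o,me); f=lambda w:(R.T@(w[:2]-o)*1e3).round(1)
for u,v in((238,62),(393,62),(394,261),(257,261)): print(f(plane(c,u*s,v*s,.031)))
k=(c[0].max(2)<55).astype(np.uint8); k[:,:295]=0;k[:,338:]=0;k[:65]=0;k[145:]=0
n,l,st,ce=cv2.connectedComponentsWithStats(k);i=1+np.argmax(st[1:,4]); r=cv2.minAreaRect(np.argwhere(l==i)[:,::-1].astype(np.float32)); b=cv2.boxPoints(r)
q=[f(plane(c,*p,.088)) for p in b]; print(q); e=(q[1]+q[2]-q[0]-q[3])/2; print('dir',e,np.degrees(np.arctan2(e[0],e[1])))
t=o+R@[.105,0]; print(t, 'q',ob['joint_positions']); go((*t,.12),-21.05-14.3); go((*t,.06),-21.05-14.3)
E
```

```text
px [[300.5, 66.6], [453.0, 65.5], [446.8, 260.3], [312.6, 260.0]]
plate -7.920659768999284 [ 0.5202462  -0.12677519] [[-50.0, 64.4], [50.0, 64.9], [49.9, -64.8], [-49.9, -64.4]]
slot2 [-31.5  19.9]
slot1 [-30.9 -45.2]
bar [ 1.1 33.3]
bar [  0.4 -34.3]
ball [86.5 -0.2]
bar tri (array([ 0.51925477, -0.12708397,  0.04039979]), np.float64(0.004128888309003345))
bed -21.01284264894026 [0.52630409 0.24445525] [[-84.7, 74.8], [151.9, 74.8], [151.7, -74.6], [-84.9, -74.7], [-34.9, 49.8]]
[[223.0, 28.9], [618.0, 29.2], [584.0, 284.1], [248.7, 281.5]]
bed edges -21.220283846256944 [0.52610701 0.24483538] [[-93.3, 83.6], [160.2, 84.4], [160.3, -84.5], [-93.2, -83.5]]
bed -20.98494769527671 [0.52612516 0.24454683] [[-85.0, 74.9], [152.0, 74.8], [151.8, -74.8], [-84.8, -74.9]]
[-53.1  63.9]
[46.6 63.9]
[ 46.8 -66. ]
[-53.4 -66. ]
[array([ 87.2, -23. ]), array([101.3,  29.2]), array([116.8,  24.9]), array([103.7, -27.8])]
dir [13.6  52.45] 14.536350597114435
[0.62416099 0.20694395] q [2.45202340e-01 4.00163164e-01 1.80744980e+00 6.14669523e-05
 9.34255725e-01 6.11510865e-01]
shift [0.2094 0.1362 0.1267] turn [-0.0001  0.      0.0798] yaw -20.99 pos [0.5433 0.1482 0.1707] t 12.53
shift [0.2094 0.1362 0.2767] turn [-0.0001  0.      0.0798] yaw -20.99 pos [0.5433 0.1482 0.1707] t 12.53
```

```bash

python3 -m crank '[{"x":0.05,"y":0.03,"z":0,"ax":0,"ay":0,"az":0.02},{"x":0.11,"y":0.07,"z":0.03,"ax":0,"ay":0,"az":0.04},{"x":0.17,"y":0.11,"z":0.06,"ax":0,"ay":0,"az":0.06},{"x":0.2094,"y":0.1362,"z":0.1,"ax":0,"ay":0,"az":0.0806},{"x":0.2094,"y":0.1362,"z":0.12,"ax":0,"ay":0,"az":0.0806}]' -1 >/dev/null
python3 -m crank '[{"x":0,"y":0,"z":0.03,"ax":0,"ay":0,"az":0},{"x":0,"y":0,"z":0.07,"ax":0,"ay":0,"az":0},{"x":0,"y":0,"z":0.11,"ax":0,"ay":0,"az":0},{"x":0,"y":0,"z":0.15,"ax":0,"ay":0,"az":0},{"x":0,"y":0,"z":0.156,"ax":0,"ay":0,"az":0}]'
python3 -m crank '[{"x":0,"y":0,"z":0,"ax":0,"ay":0,"az":0},{"x":0,"y":0,"z":0,"ax":0,"ay":0,"az":0},{"x":0,"y":0,"z":0,"ax":0,"ay":0,"az":0},{"x":0,"y":0,"z":0,"ax":0,"ay":0,"az":0},{"x":0,"y":0,"z":0,"ax":0,"ay":0,"az":0}]' 0.3
python3 - <<'E'
from h import *
go((.6242,.2069,.06),-35.5)
E
```

```text
time: 13.37
eef_pos: [0.6212, 0.2048, 0.0576]
eef_rot: [-2.792, -1.438, 0.009]
ft_force: [-0.1, -0.5, -1.0]
grip_width: 0.088
gripper_force: 0.0
time: 13.78
eef_pos: [0.6249, 0.2062, 0.0615]
eef_rot: [2.793, 1.437, 0.002]
ft_force: [-0.9, 0.0, -0.5]
grip_width: 0.0581
gripper_force: 0.0
shift [ 0.0004 -0.0023  0.0038] turn [ 0.0003 -0.0004 -0.0003] yaw -35.55 pos [0.6249 0.2062 0.0615] t 13.78
```

Aligned to within about 1 mm. Close on the bar.

```bash

python3 -m crank '[{"x":0,"y":-0.002,"z":0,"ax":0,"ay":0,"az":0},{"x":0,"y":-0.002,"z":0,"ax":0,"ay":0,"az":0},{"x":0,"y":-0.002,"z":0,"ax":0,"ay":0,"az":0},{"x":0,"y":-0.002,"z":0,"ax":0,"ay":0,"az":0},{"x":0,"y":-0.002,"z":0,"ax":0,"ay":0,"az":0}]' 1 >/dev/null
python3 -m crank '[{"x":0,"y":0,"z":0,"ax":0,"ay":0,"az":0},{"x":0,"y":0,"z":0,"ax":0,"ay":0,"az":0},{"x":0,"y":0,"z":0,"ax":0,"ay":0,"az":0},{"x":0,"y":0,"z":0,"ax":0,"ay":0,"az":0},{"x":0,"y":0,"z":0,"ax":0,"ay":0,"az":0}]'
python3 -m crank '[{"x":0,"y":0,"z":0,"ax":0,"ay":0,"az":0.02},{"x":0,"y":0,"z":0,"ax":0,"ay":0,"az":0.04},{"x":0,"y":0,"z":0,"ax":0,"ay":0,"az":0.06},{"x":0,"y":0,"z":0,"ax":0,"ay":0,"az":0.08},{"x":0,"y":0,"z":0,"ax":0,"ay":0,"az":0.1}]'
python3 -c "
from h import *
go((.6242,.2069,.06),-53.5);print(env.get_obs()['wrist_torque'])"
```

```text
time: 14.62
eef_pos: [0.6238, 0.2065, 0.0605]
eef_rot: [2.794, 1.437, -0.0]
ft_force: [1.1, 0.1, -0.7]
grip_width: 0.0137
gripper_force: 30.0
time: 15.03
eef_pos: [0.6236, 0.2067, 0.0604]
eef_rot: [-2.985, -0.978, 0.0]
ft_force: [0.3, 1.7, -0.6]
grip_width: 0.0138
gripper_force: 30.0
shift [0.0016 0.0005 0.0011] turn [-0.0001  0.0001 -0.0013] yaw -53.74 pos [0.6236 0.2067 0.0604] t 15.03
[0.06892411 0.12571791 0.12467832]
```

```bash

python3 -m crank '[{"x":0,"y":0,"z":0,"ax":0,"ay":0,"az":0.02},{"x":0,"y":0,"z":0,"ax":0,"ay":0,"az":0.04},{"x":0,"y":0,"z":0,"ax":0,"ay":0,"az":0.06},{"x":0,"y":0,"z":0,"ax":0,"ay":0,"az":0.08},{"x":0,"y":0,"z":0,"ax":0,"ay":0,"az":0.1}]'
python3 -m crank '[{"x":0,"y":0,"z":0,"ax":0,"ay":0,"az":0.02},{"x":0,"y":0,"z":0,"ax":0,"ay":0,"az":0.04},{"x":0,"y":0,"z":0,"ax":0,"ay":0,"az":0.06},{"x":0,"y":0,"z":0,"ax":0,"ay":0,"az":0.08},{"x":0,"y":0,"z":0,"ax":0,"ay":0,"az":0.1}]'
python3 -c "
from h import *
go((.6242,.2069,.06),-107);print(env.get_obs()['wrist_torque'])"
```

```text
time: 15.45
eef_pos: [0.6235, 0.2069, 0.0605]
eef_rot: [-3.101, -0.499, 0.001]
ft_force: [-0.5, 0.8, -0.2]
grip_width: 0.0138
gripper_force: 30.0
time: 15.87
eef_pos: [0.6233, 0.2071, 0.0605]
eef_rot: [-3.141, -0.009, 0.001]
ft_force: [-1.8, 0.9, 0.9]
grip_width: 0.0141
gripper_force: 30.7
shift [0.0022 0.0004 0.0011] turn [-0.      0.0002  0.0963] yaw -89.67 pos [0.6233 0.2071 0.0605] t 15.87
[0.44950172 0.3329613  0.64020172]
```

```bash

python3 -m crank '[{"x":0,"y":0,"z":0,"ax":0,"ay":0,"az":0.02},{"x":0,"y":0,"z":0,"ax":0,"ay":0,"az":0.04},{"x":0,"y":0,"z":0,"ax":0,"ay":0,"az":0.06},{"x":0,"y":0,"z":0,"ax":0,"ay":0,"az":0.08},{"x":0,"y":0,"z":0,"ax":0,"ay":0,"az":0.1}]'
python3 -m crank '[{"x":0,"y":0,"z":0,"ax":0,"ay":0,"az":0.005},{"x":0,"y":0,"z":0,"ax":0,"ay":0,"az":0.01},{"x":0,"y":0,"z":0,"ax":0,"ay":0,"az":0.015},{"x":0,"y":0,"z":0,"ax":0,"ay":0,"az":0.015},{"x":0,"y":0,"z":0,"ax":0,"ay":0,"az":0.015}]'
python3 -c "
from h import *
go((.6242,.2069,.06),-109.8);print(env.get_obs()['wrist_torque'])"
```

```text
time: 16.28
eef_pos: [0.6236, 0.2071, 0.0606]
eef_rot: [3.105, -0.481, -0.0]
ft_force: [-0.6, 1.6, 1.5]
grip_width: 0.0168
gripper_force: 35.8
time: 16.7
eef_pos: [0.6236, 0.2072, 0.0606]
eef_rot: [-3.092, 0.551, 0.0]
ft_force: [-2.3, 5.3, 1.0]
grip_width: 0.0163
gripper_force: 32.3
shift [0.0017 0.0001 0.0015] turn [-0.0002  0.0001 -0.0024] yaw -110.22 pos [0.6236 0.2072 0.0606] t 16.7
[0.93889518 0.45771188 0.79209534]
```

The bar has yawed slightly in the pads (the opening grew to 16 mm). Turn a little more, release, and look.

```bash

python3 -m crank '[{"x":0,"y":0,"z":0,"ax":0,"ay":0,"az":0.01},{"x":0,"y":0,"z":0,"ax":0,"ay":0,"az":0.02},{"x":0,"y":0,"z":0,"ax":0,"ay":0,"az":0.03},{"x":0,"y":0,"z":0,"ax":0,"ay":0,"az":0.04},{"x":0,"y":0,"z":0,"ax":0,"ay":0,"az":0.04}]'
python3 -m crank '[{"x":0,"y":0,"z":0,"ax":0,"ay":0,"az":0},{"x":0,"y":0,"z":0,"ax":0,"ay":0,"az":0},{"x":0,"y":0,"z":0,"ax":0,"ay":0,"az":0},{"x":0,"y":0,"z":0,"ax":0,"ay":0,"az":0},{"x":0,"y":0,"z":0,"ax":0,"ay":0,"az":0}]'
python3 -m crank '[{"x":0,"y":0,"z":0,"ax":0,"ay":0,"az":0},{"x":0,"y":0,"z":0,"ax":0,"ay":0,"az":0},{"x":0,"y":0,"z":0,"ax":0,"ay":0,"az":0},{"x":0,"y":0,"z":0,"ax":0,"ay":0,"az":0},{"x":0,"y":0,"z":0,"ax":0,"ay":0,"az":0}]' -0.3
python3 -m crank '[{"x":0,"y":0,"z":-0.03,"ax":0,"ay":0,"az":0},{"x":0,"y":0,"z":-0.09,"ax":0,"ay":0,"az":0},{"x":0,"y":0,"z":-0.16,"ax":0,"ay":0,"az":0},{"x":0,"y":0,"z":-0.23,"ax":0,"ay":0,"az":0},{"x":0,"y":0,"z":-0.3,"ax":0,"ay":0,"az":0}]'
python3 -c "
from h import *
a=np.radians(-21.05);R=np.array([[np.cos(a),-np.sin(a)],[np.sin(a),np.cos(a)]]);t=np.array([.5262,.2445])+R@[.03,-.10]
go((*t,.18),-21.05)"
```

```text
time: 17.12
eef_pos: [0.6237, 0.2073, 0.0606]
eef_rot: [-3.05, 0.748, 0.0]
ft_force: [-0.6, 6.4, 0.0]
grip_width: 0.0158
gripper_force: 29.0
time: 17.53
eef_pos: [0.6237, 0.2073, 0.0606]
eef_rot: [-3.05, 0.746, 0.0]
ft_force: [-1.3, 6.5, 0.4]
grip_width: 0.016
gripper_force: 28.9
time: 17.95
eef_pos: [0.6238, 0.2062, 0.0604]
eef_rot: [3.051, -0.746, -0.0]
ft_force: [0.3, 0.0, 0.3]
grip_width: 0.0458
gripper_force: 0.0
time: 18.37
eef_pos: [0.6236, 0.2064, 0.1826]
eef_rot: [-3.052, 0.746, -0.0]
ft_force: [0.9, -0.3, -0.1]
grip_width: 0.0565
gripper_force: 0.0
shift [-0.1576  0.268   0.0065] turn [ 0.000e+00 -1.000e-04 -5.357e-01] yaw -117.47 pos [0.6236 0.2064 0.1826] t 18.37
```

```bash

python3 -m crank '[{"x":-0.03,"y":0.05,"z":0,"ax":0,"ay":0,"az":-0.03},{"x":-0.06,"y":0.11,"z":0,"ax":0,"ay":0,"az":-0.065},{"x":-0.1,"y":0.17,"z":0,"ax":0,"ay":0,"az":-0.1},{"x":-0.14,"y":0.23,"z":0,"ax":0,"ay":0,"az":-0.135},{"x":-0.1576,"y":0.268,"z":0,"ax":0,"ay":0,"az":-0.17}]' -1 >/dev/null
python3 -m crank '[{"x":0,"y":0,"z":0,"ax":0,"ay":0,"az":-0.035},{"x":0,"y":0,"z":0,"ax":0,"ay":0,"az":-0.07},{"x":0,"y":0,"z":0,"ax":0,"ay":0,"az":-0.11},{"x":0,"y":0,"z":0,"ax":0,"ay":0,"az":-0.145},{"x":0,"y":0,"z":0,"ax":0,"ay":0,"az":-0.18}]' >/dev/null
python3 -m crank '[{"x":0,"y":0,"z":0,"ax":0,"ay":0,"az":-0.035},{"x":0,"y":0,"z":0,"ax":0,"ay":0,"az":-0.07},{"x":0,"y":0,"z":0,"ax":0,"ay":0,"az":-0.11},{"x":0,"y":0,"z":0,"ax":0,"ay":0,"az":-0.145},{"x":0,"y":0,"z":0,"ax":0,"ay":0,"az":-0.18}]' >/dev/null
python3 -m crank '[{"x":0,"y":0,"z":0,"ax":0,"ay":0,"az":0},{"x":0,"y":0,"z":0,"ax":0,"ay":0,"az":0},{"x":0,"y":0,"z":0,"ax":0,"ay":0,"az":0},{"x":0,"y":0,"z":0,"ax":0,"ay":0,"az":0},{"x":0,"y":0,"z":0,"ax":0,"ay":0,"az":0}]'
python3 - <<'E'
from h import *
import pickle
c=cam('wrist'); pickle.dump((c,env.get_obs()),open('c6.pkl','wb'))
cv2.imwrite('pics/j.png',cv2.resize(c[0],(800,600),interpolation=cv2.INTER_CUBIC))
E
```

```text
time: 20.03
eef_pos: [0.5184, 0.1405, 0.1806]
eef_rot: [2.607, 1.753, 0.0]
ft_force: [-0.8, -0.7, -0.2]
grip_width: 0.0878
gripper_force: 0.0
```

View pics/j.png

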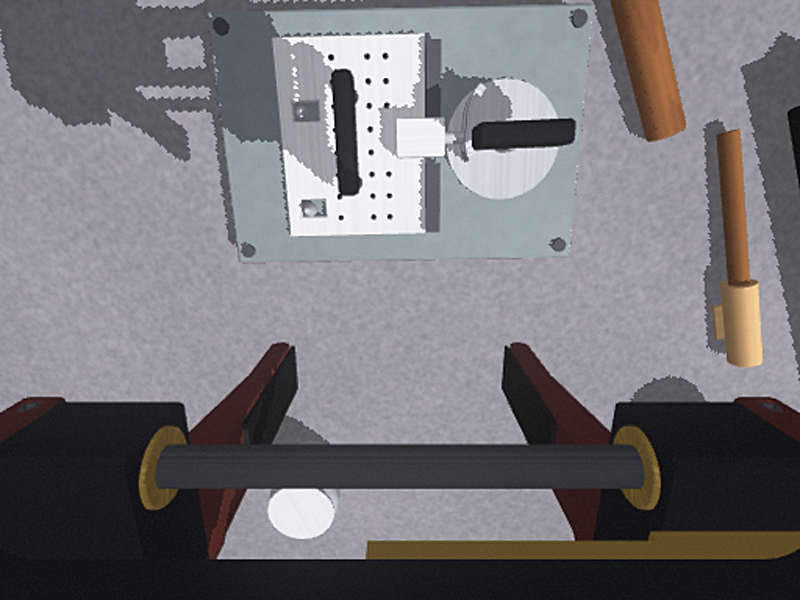

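The bar, (473,137) to (576,131), is square to its start direction, so the cam is at its end. The plate's front edge meets the stop blocks at u≈427. Quick numeric check, then hand in.

```bash
python3 - <<'E' | tail -7
from fit import *
c,_=pickle.load(open('c6.pkl','rb'))
y,R,o,me=rig([plane(c,u*s,v*s,.025)[:2] for u,v in((221,26),(578.5,18),(558,244),(248,250))],np.array([(-85,75),(152,75),(152,-75),(-85,-75)])/1e3)
print(np.degrees(y),o,me); f=lambda w:(R.T@(w[:2]-o)*1e3).round(1)
W=[f(plane(c,u*s,v*s,.031)) for u,v in((274,35),(425.5,34),(426,234.5),(290.5,236))]; print(W,np.mean(W,0))
a,b=[f(plane(c,u*s,v*s,.088)) for u,v in((474,134),(574,130))]; print('cam deg',90-np.degrees(np.arctan2(*(b-a)[::-1])))
if np.all(abs(np.mean(W,0))<1.7): print(env.job_done())
E
```

```text
[[223.0, 28.9], [618.0, 29.2], [584.0, 284.1], [248.7, 281.5]]
bed edges -21.220283846256944 [0.52610701 0.24483538] [[-93.3, 83.6], [160.2, 84.4], [160.3, -84.5], [-93.2, -83.5]]
-21.06501999912963 [0.52625767 0.2446847 ] [[-84.6, 74.7], [151.8, 74.9], [151.6, -74.7], [-84.8, -74.9]]
[array([-48.4,  67.1]), array([50.5, 65.8]), array([ 50.8, -64.8]), array([-49.8, -64. ])] [0.775 1.025]
cam deg 88.88464785543061
the job is handed in; nothing more can be done
None
```

The job is handed in at about 20 s of the 58 s allowed: plate B is on the pins and against the stops (within about 1 mm by my last camera measurement), the cam is turned to about 1.55 rad, its end stop, and the gripper is clear; the judge's verdict was not shown.

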